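Gauge a pipe offcut against a flip stop

TASK

Set the steel pipe to length in the sawing jig: flip the red stop fully down onto the fence, then slide the pipe flush along the fence until you feel its end bear on the stop, holding it there for a moment with a firm but gentle push (about 5 to 15 N, never over 20 N). Then flip the stop fully up and back out of the saw's way, leaving the pipe lying where it was gauged and the things around the jig undisturbed.

Things in the scene. Friction and masses are not known exactly. Their poses are not given: they have to be found in the camera images.
- jig: Fixed sawing jig: plywood bed with a low aluminium fence along y. Origin on the bench, mid length. Jig frame (mm): bed x -90..70, y -200..200, top z 18; fence x 20..40, full length, top z 32: the pipe goes against its front face x 20, only 14 high. The red stop's clamp behind the fence is tightened anywhere within 13 mm of y -105; its setting is not reported. It does not shift under 20 N.
- flip_stop (a joint): Hinge of the red flip stop, rad: 0 fully down on the fence, 1.75 fully up, back past upright; hard ends; starts 1.3 to 1.75. Stiff: stays where left, 1 to 3 N turns it. Axis along jig y at jig x 53, z 56 mm. Handle: black round bar, 12 diameter, along y, jig y -173..-111, when down at x -50, z 62 (103 from the axis). Face for the pipe: looks to +y, at y -100 (all y: +-13 mm with the clamp).
- pipe_center (a point): Centre of the grey steel pipe, 135 long (its y), 31 diameter; acts as a bar 28 wide, 30 high, does not roll; 0.17 to 0.35 kg. Starts on the bed off the fence, a little askew, its end 30 to 130 from the stop's face plane. Flush on the fence: centre at jig x 6 mm; at the stop: jig y -33 +-13 by the clamp; on the bed: z 33. Gripped across by its top 13 mm, the fingers pass above the fence.
- pipe: The same pipe; origin at the centre of its underside, y along its length. Sliding it on the bed and fence takes 1 to 5 N by itself, on top of the push that reaches the stop.
- oiler: Bystander, to be left alone: oil can with pump lever, 57x65x129, standing; origin at the centre of its underside.
- grease: Bystander, to be left alone: grease tub, cream with a blue lid, 73 diameter x 57 high; origin at the centre of its underside.
- cog: Bystander, to be left alone: grey toothed cog, 69 diameter x 15; origin at the centre of its underside.
- blue_lever: Bystander, to be left alone: blue plastic tyre lever, 18x117x7, lying along its own y; origin at the centre of its underside.
Things that resemble listed ones, but are neither listed nor needed, are in the scene too. There is more than one size of the pipe; the job needs the smaller.

How it is judged:
On the way, in this order (a step that is already met when the one before it is completed fails the run):
1. the stop is fully down on the fence (hinge under 0.05 rad) (value of joint flip_stop below 0.05 rad), for 0.2 s.
2. with the stop down, the pipe, flush on the fence (within 2.5 mm and 0.03 rad), is pressed against the stop with more than 3 N for 0.3 s (value of joint flip_stop below 0.06 rad and contact force between pipe and flip_stop above 3 N and x of pipe_center in the frame of jig between 0.0035 and 0.0085 m and angle between the y axis of pipe and the y axis of jig, either way round below 0.03 rad), for 0.3 s.
3. the stop is fully up again (hinge over 1.6 rad) (value of joint flip_stop above 1.6 rad), for 0.2 s.
At the end, for the whole second after the job is handed in: The stop is up (over 1.6 rad); the pipe lies still on the bed, flush on the fence (within 2.5 mm and 0.03 rad), its end within 2.5 mm of the plane of the stop's face (value of joint flip_stop above 1.6 rad and x of pipe_center in the frame of jig between 0.0035 and 0.0085 m and angle between the y axis of pipe and the y axis of jig, either way round below 0.03 rad and y of pipe_center in the frame of flip_stop between 0.07 and 0.075 m and z of pipe_center in the frame of jig between 0.03 and 0.036 m and linear speed of pipe below 0.01 m/s); the robot touches nothing.
It fails at once if the pipe is pushed against the stop with more than 20 N (contact force between pipe and flip_stop above 20 N).
It fails at once if the oil can is shifted by more than 15 mm (distance of oiler from where it was at the start of the episode above 0.015 m).
It fails at once if the grease tub is shifted by more than 15 mm (distance of grease from where it was at the start of the episode above 0.015 m).
It fails at once if the cog is shifted by more than 15 mm (distance of cog from where it was at the start of the episode above 0.015 m).
It fails at once if the tyre lever is shifted by more than 15 mm (distance of blue_lever from where it was at the start of the episode above 0.015 m).
It also fails if it takes over 72 s, if anything falls off the work surface, if the arm or the gripper's body presses on something with over 40 N, if the wrist force passes 120 N, or if a joint passes its speed limit or range.

ROBOT

A 6-joint arm with a two-finger parallel gripper is mounted at the origin on a cart in front of the work surface, level with it; the furniture and walls round the work are solid. World frame = base frame: x ahead of the robot, y to its left, z up, the work surface at z = 0. Lengths are in m, angles in rad, forces in N, time in s.
With the tool pointing down it reaches from about 0.35 to 0.775 m from the base axis. Payload 7.3 kg.
Tool frame: the origin (TCP) lies midway between the tips of the shut fingers; the grasp point (between the pads) lies 19 mm behind it (robot.grip_depth is the z of the grasp point in the tool frame, in m); z points along the fingers, y is the line along which they close (so a half turn about z gives the same grasp; the last joint's range is limited). The gripper opens to 92 mm and grips with 3 to 60 N. Pads are 19 mm wide; open, the fingers measure 130 mm over their backs; the gripper's body (75 mm by 190 mm) begins 47 mm behind the grasp point.
Start: joints at [-1.351, 0.342, 1.524, -0, 1.275, -0.146], TCP at [0.188, -0.49, 0.203] pointing down, gripper open.
Joint ranges: [-2.53, 2.53], [-0.77, 2.02], [0.04, 2.7], [-1, 4.14], [0.28, 2.66], [-3.11, 3.11]. Speed limits (rad/s): [2.57, 2.57, 3.14, 3.14, 3.14, 3.14].

INTERFACE

Orientations are given as [roll, pitch, yaw] about the fixed x, y, z axes, in that order (R = Rz(yaw) Ry(pitch) Rx(roll)).
In Python, from cell import robot, viewer gives the robot as it stands.
- The arm moves only by the tool step_arm, never from a script. Its argument "increments" is a list of rows, each an object with "delta_pos": the shift along the tool's x, y, z in cm, a list of three; "dr": the turn, a rotation vector about the tool's x, y, z in degrees, a list of three; "fingers": the closure, from -1 (fully open) to 1 (shut), so that 0 is half open. In form: [{"delta_pos": [tx, ty, tz], "dr": [wx, wy, wz], "fingers": fingers}, ...]. A call has exactly 5 rows; each row is the pose to reach, as a shift and turn from the pose commanded when the call began, along the tool's axes at that moment; what a row does not reach only later rows make up. A row lasts 1/8 s, in which the tool goes at most 62.5 mm and 10.7 degrees, less where a joint would pass 70% of its speed; a pose out of reach is approached as far as the arm can. A call with a gripper value outside its range is refused whole. The fingers move at their own pace and stop on an object; "newtons" is the grip in N (left out, the last holds). Time passes only in rows, so rows that repeat a pose let the fingers close, or fill a call up. It gives the time, the measured TCP pose, the force, the opening and the grip force at its end, in the units of the state.
- robot.observe(): the state, without advancing time (a new reading comes with each control period).
- viewer.read_camera(name): name is "scene" or "top" or "wrist"; returns the picture (400x640x3 uint8, red, green, blue); there is no depth.
- viewer.camera_params(name): a dict with "K" (3x3 intrinsics, pixels), "T" (4x4, takes a point from camera to world coordinates). Camera axes: x right, y down, z forward; pixel columns grow to the right and rows downward; lengths in m; the calibration is good to about 2 mm. A picture is of the moment at which its call begins: read the wrist's pose just before it. camera_params takes no time and is no camera call; for the wrist camera it gives the pose at the moment of the call.
- robot.hand_in(): hands the job in; it is judged then, once.
The state is a dict: "time": time; "qpos": joint angles; "qvel": joint speeds; "joint_efforts": joint torques, N m; "tool_pos": TCP position; "tool_rot": TCP orientation; "contact_force": force on the tool from outside, world axes, zero at the start; "torque": the same for the moment, N m; "opening": finger opening in m; "grip_force": force on a finger pad.
Only numpy, scipy, OpenCV 4.12 (cv2) and the standard library are available. Lean on these libraries where they do the work, as an engineer would, in place of code of your own. Each camera call takes 0.05 s, during which the arm holds its last target. There are 200 camera calls.

## Working session

There is one attempt and no reset: what is moved stays moved. The work goes in short steps, Python scripts to look and compute and a tool call to move; the robot and the scene stay as the last step left them, time stands still between calls to the robot, and variables do not carry over. Pictures are saved under pics/ and viewed, at most 10 in all, crops included, and the job is handed in when it is done.

Besides the shell and the picture viewer there is one more tool, called after "Emit:" by a JSON object that holds its "fn" and its "kwargs", one argument or row to a line. step_arm: Moves the arm, as the interface text tells. Its arguments: {"type":"object","properties":{"increments":{"type":"array"},"newtons":{"type":"number"}},"required":["increments"]}

```bash
ls; mkdir -p pics
python3 - <<'E'
from cell import robot, viewer
import cv2,numpy as np
print(robot.observe())
for n in ("scene","top"):
    im=viewer.read_camera(n); cv2.imwrite(f"pics/{n}0.png",im[:,:,::-1]); p=viewer.camera_params(n); print(n,p["K"].round(1).tolist(),p["T"].round(4).tolist())
E
```

```text
pics
{'time': 0.0, 'qpos': array([-1.35098976e+00,  3.42716451e-01,  1.52503809e+00,  1.91339550e-05,
        1.27537104e+00, -1.46016715e-01]), 'qvel': array([-2.53479211e-05, -1.20035457e-03, -5.93666154e-04, -3.74669150e-04,
        4.59566949e-04,  1.51398788e-04]), 'joint_efforts': array([-2.00784125e-03, -4.31250823e+01, -2.44222015e+01,  7.15545123e-02,
        5.58232516e-02, -1.10853248e-04]), 'tool_pos': array([ 0.18772285, -0.48981611,  0.20264088]), 'tool_rot': array([-3.14007870e+00, -2.41140095e-04,  3.65817516e-01]), 'contact_force': array([0.03889511, 0.12160754, 1.05999329]), 'torque': array([-0.05318518, -0.01145616,  0.02083495]), 'grip_force': 0.0, 'opening': 0.09183098080202229}
scene [[366.2, 0.0, 319.2], [0.0, 366.2, 199.2], [0.0, 0.0, 1.0]] [[-0.8406, -0.3774, 0.3886, 0.2426], [-0.5417, 0.5757, -0.6126, 0.5959], [0.0074, -0.7254, -0.6883, 0.6305], [0.0, 0.0, 0.0, 1.0]]
top [[455.2, 0.0, 316.0], [0.0, 455.2, 198.6], [0.0, 0.0, 1.0]] [[0.0131, -0.9952, 0.097, 0.4764], [-0.9997, -0.0109, 0.0234, 0.056], [-0.0223, -0.0973, -0.995, 1.2465], [0.0, 0.0, 0.0, 1.0]]
```

View pics/scene0.png

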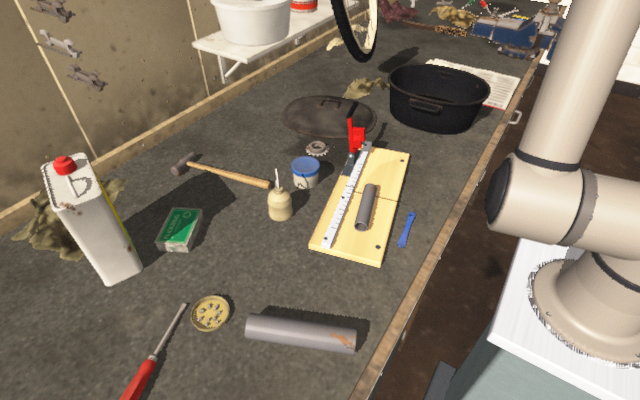

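View pics/top0.png

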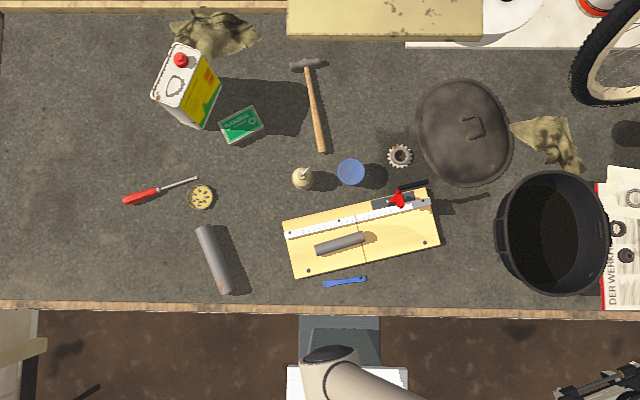

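The scene picture shows the jig with the small pipe lying on the bed at (365,207) and the red stop raised at (355,130). The top view shows the bed corners near (282,221), (428,187), (441,243) and (294,278), the pipe from (316,249) to (368,237), and the stop at (400,198). Next I'll enlarge the top view.

```bash
python3 - <<'E'
import cv2
im=cv2.imread("pics/top0.png")[175:295,270:450]
cv2.imwrite("pics/topc.png",cv2.resize(im,(792,528),interpolation=cv2.INTER_CUBIC))
E
cat > h.py <<'E'
from cell import robot, viewer
import numpy as np, cv2
def ray(n,uv,z,p=None):
    p=p or viewer.camera_params(n); K,T=p["K"],p["T"]
    d=T[:3,:3]@np.linalg.solve(K,[uv[0],uv[1],1.]); o=T[:3,3]
    return o+d*(z-o[2])/d[2]
def proj(n,P,p=None):
    p=p or viewer.camera_params(n); K,T=p["K"],p["T"]
    c=(np.atleast_2d(P)-T[:3,3])@T[:3,:3]; q=c@K.T
    return q[:,:2]/q[:,2:]
E
```

```text
(no output)
```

View pics/topc.png

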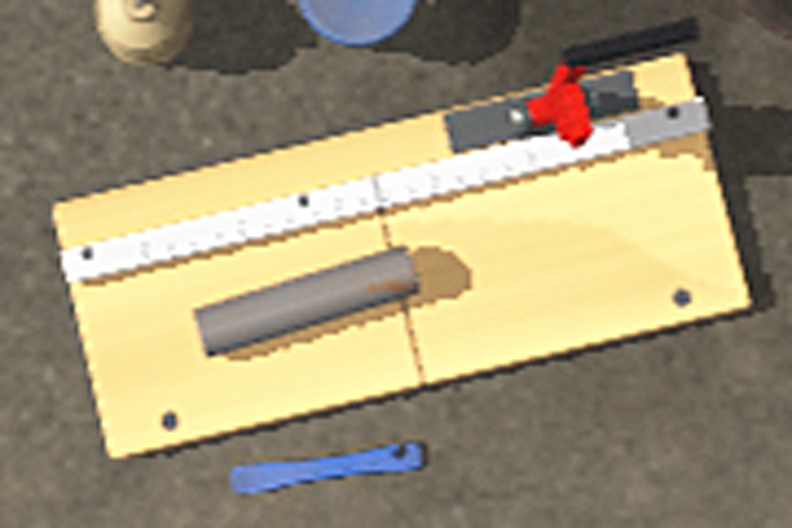

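The crop shows the bed corners at (53,205), (685,55), (750,305) and (110,458). The pipe's end centres are at about (204,333) and (411,270), and the black handle runs from (567,58) to (697,28). I'll fit the jig, handle and pipe from these.

Run:
```python
from h import *
from scipy.optimize import least_squares
c=lambda p:(270+(p[0]+.5)/4.4-.5,175+(p[1]+.5)/4.4-.5)
C=[(53,205),(685,55),(750,305),(110,458)]; J=np.array([[70,200],[70,-200],[-90,-200],[-90,200]])/1e3
W=np.array([ray("top",c(p),.018)[:2] for p in C])
R=lambda a:np.array([[np.cos(a),-np.sin(a)],[np.sin(a),np.cos(a)]])
s=least_squares(lambda v:((J@R(v[2]).T+v[:2])-W).ravel(),[.5,0,0]); x=s.x
print("jig",x.round(4),"res mm",(s.fun*1e3).round(1))
np.save("jig.npy",x)
inv=lambda P:(R(x[2]).T@(np.array(P)[:2]-x[:2])*1e3).round(1)
for n,p,z in [("pipeL",(204,333),.036),("pipeR",(411,270),.036),("hL",(567,58),.157),("hR",(697,28),.157),("fenceL",(66,282),.032),("fenceR",(628,148),.032),("grease",(357,0),.057),("oiler",(143,10),.1),("lever",(328,468),.007)]:
    P=ray("top",c(p),z); print(n,P.round(4),inv(P))
o=robot.observe(); print(o["tool_rot"])
```

```text
jig [ 0.5156 -0.0331  0.2453] res mm [ 1.1  0.9  1.4  0.2 -1.4 -1.  -1.1 -0.2]
pipeL [0.4572 0.0827 0.036 ] [-28.5 126.6]
pipeR [ 0.4965 -0.0413  0.036 ] [-20.5  -3.2]
hL [ 0.6109 -0.1161  0.157 ] [  72.3 -103.7]
hR [ 0.6282 -0.1869  0.157 ] [  71.8 -176.5]
fenceL [0.4867 0.1667 0.032 ] [ 20.5 200.9]
fenceR [ 0.5719 -0.1724  0.032 ] [  20.8 -148.8]
grease [ 0.657  -0.0068  0.057 ] [143.5  -8.8]
oiler [0.6434 0.119  0.1   ] [160.9 116.6]
lever [0.3759 0.0066 0.007 ] [-125.9   72.5]
[-3.14022786e+00 -2.13189075e-04  3.65848205e-01]
```

```bash
cat >> h.py <<'E'
from scipy.spatial.transform import Rotation as Ro
jx=np.load("jig.npy"); ca,sa=np.cos(jx[2]),np.sin(jx[2])
def j2w(x,y,z): return np.array([jx[0]+(ca*x-sa*y)/1e3,jx[1]+(sa*x+ca*y)/1e3,z/1e3])
def w2j(P): d=(np.array(P)[:2]-jx[:2])*1e3; return np.array([ca*d[0]+sa*d[1],-sa*d[0]+ca*d[1],P[2]*1e3])
def go(*T,yaw=None,world=False):
    "deltas from measured pose to TCP targets (jig mm)"
    o=robot.observe(); R=Ro.from_euler("xyz",o["tool_rot"]); Rt=Ro.from_euler("xyz",[np.pi,0,jx[2]+np.pi/2 if yaw is None else yaw])
    print("t",round(o["time"],2),"tcp jig",w2j(o["tool_pos"]).round(1),"F",o["contact_force"].round(1),"open",round(o["opening"],4),o["grip_force"])
    for t in T: print(t,(R.inv().apply((np.array(t) if world else j2w(*t))-o["tool_pos"])*100).round(2),(R.inv()*Rt).as_rotvec(degrees=True).round(1))
E
python3 - <<'E'
from h import *
go((.26,-.42,.30),(.4,-.3,.32),world=True); go((72,-140,240),(72,-140,139))
E
```

```text
t 0.1 tcp jig [-429.  -363.4  202.7] F [-0.4 -0.6  0. ] open 0.092 0.0
(0.26, -0.42, 0.3) [ 9.25 -3.95 -9.72] [ -0.1  -0.1 -83.1]
(0.4, -0.3, 0.32) [ 26.62 -10.15 -11.71] [ -0.1  -0.1 -83.1]
t 0.1 tcp jig [-429.  -363.4  202.7] F [-0.4 -0.6  0. ] open 0.092 0.0
(72, -140, 240) [ 52.42 -16.16  -3.7 ] [ -0.1  -0.1 -83.1]
(72, -140, 139) [ 52.42 -16.15   6.4 ] [ -0.1  -0.1 -83.1]
```

Emit:
{"fn": "step_arm", "kwargs": {
  "increments": [
    {"delta_pos": [2,-0.5,-5],"dr": [0,0,-9],"fingers": -1},
    {"delta_pos": [6,-2,-9],"dr": [0,0,-18],"fingers": -1},
    {"delta_pos": [11.5,-3.5,-10],"dr": [0,0,-27],"fingers": -1},
    {"delta_pos": [17,-5.2,-10],"dr": [0,0,-36],"fingers": -1},
    {"delta_pos": [22.5,-7,-10],"dr": [0,0,-45],"fingers": -1}
  ]
}}

```text
time: 0.72
tool_pos: [0.374, -0.3431, 0.3032]
tool_rot: [-3.142, 0.0, 1.156]
contact_force: [0.7, -0.7, -0.3]
opening: 0.092
grip_force: 0.0
```

Run:
```python
from h import *
go((72,-140,260),(72,-140,220))
```

```text
t 0.72 tcp jig [-212.6 -266.3  303.2] F [ 0.7 -0.7 -0.3] open 0.092 0.0
(72, -140, 260) [27.43 14.73  4.32] [ -0.    0.  -37.8]
(72, -140, 220) [27.43 14.73  8.32] [ -0.    0.  -37.8]
```

Emit:
{"fn": "step_arm", "kwargs": {
  "increments": [
    {"delta_pos": [5.3,2.8,0],"dr": [0,0,-9],"fingers": -1},
    {"delta_pos": [10.6,5.6,1],"dr": [0,0,-18],"fingers": -1},
    {"delta_pos": [15.9,8.4,2],"dr": [0,0,-27],"fingers": -1},
    {"delta_pos": [21.2,11.2,4],"dr": [0,0,-36],"fingers": -1},
    {"delta_pos": [26.3,14.1,6],"dr": [0,0,-37.8],"fingers": -0.4}
  ]
}}

```text
time: 1.35
tool_pos: [0.61, -0.1603, 0.2425]
tool_rot: [-3.141, 0.0, 1.813]
contact_force: [0.4, -1.3, 0.5]
opening: 0.0859
grip_force: 0.0
```

Run:
```python
from h import *
go((72,-140,200),(72,-140,139))
im=viewer.read_camera("wrist"); cv2.imwrite("pics/w1.png",im[:,:,::-1])
p=viewer.camera_params("wrist"); print(p["T"].round(3).tolist(),p["K"].round(1).tolist())
for q in (1.3,1.5,1.75):
  a=np.pi-.058-q; x,z=53+103*np.cos(a),56+103*np.sin(a)
  print(q,round(x),round(z),proj("wrist",[j2w(x,-111,z),j2w(x,-173,z)],p).round().tolist(),proj("top",[j2w(x,-111,z),j2w(x,-173,z)]).round().tolist())
```

```text
t 1.35 tcp jig [  60.7 -146.3  242.5] F [ 0.4 -1.3  0.5] open 0.0859 0.0
(72, -140, 200) [0.63 1.13 4.25] [-0.   0.  -0.2]
(72, -140, 139) [ 0.63  1.14 10.35] [-0.   0.  -0.2]
[[0.97, 0.234, 0.074, 0.594], [0.245, -0.924, -0.294, -0.074], [-0.001, 0.303, -0.953, 0.42], [0.0, 0.0, 0.0, 1.0]] [[287.5, 0.0, 319.4], [0.0, 287.5, 202.4], [0.0, 0.0, 1.0]]
1.3 31 157 [[282.0, 170.0], [285.0, 232.0]] [[406.0, 204.0], [431.0, 198.0]]
1.5 52 159 [[304.0, 171.0], [305.0, 233.0]] [[404.0, 195.0], [429.0, 189.0]]
1.75 77 156 [[332.0, 170.0], [331.0, 232.0]] [[401.0, 185.0], [426.0, 179.0]]
```

View pics/w1.png

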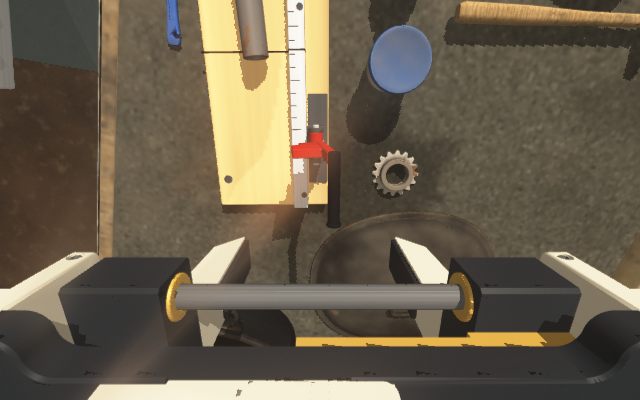

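The wrist view shows the handle bar upright at column 334, rows 150 to 228. That matches the prediction for a hinge angle of about 1.75, with the bar at jig x about 77. The cog at (395,173) and the grease tub at (400,58) are clear of the move. I'll lower around the bar and grip it lightly.

Emit:
{"fn": "step_arm", "kwargs": {
  "increments": [
    {"delta_pos": [0.4,1.7,0],"dr": [0,0,-0.2],"fingers": -0.4},
    {"delta_pos": [0.4,1.7,5],"dr": [0,0,-0.2],"fingers": -0.4},
    {"delta_pos": [0.4,1.7,10.2],"dr": [0,0,-0.2],"fingers": -0.3},
    {"delta_pos": [0.4,1.7,10.5],"dr": [0,0,-0.2],"fingers": 0.5},
    {"delta_pos": [0.4,1.7,10.5],"dr": [0,0,-0.2],"fingers": 1}
  ],
  "newtons": 10
}}

```text
time: 2.02
tool_pos: [0.625, -0.1542, 0.1399]
tool_rot: [3.14, 0.001, 1.814]
contact_force: [0.4, 0.3, -0.1]
opening: 0.0443
grip_force: 0.0
```

Emit:
{"fn": "step_arm", "kwargs": {
  "increments": [
    {"delta_pos": [0,0,0],"dr": [0,0,0],"fingers": 1},
    {"delta_pos": [0,0,0],"dr": [0,0,0],"fingers": 1},
    {"delta_pos": [0,0,0],"dr": [0,0,0],"fingers": 1},
    {"delta_pos": [0,0,0],"dr": [0,0,0],"fingers": 1},
    {"delta_pos": [0,0,0],"dr": [0,0,0],"fingers": 1}
  ]
}}

```text
time: 2.65
tool_pos: [0.625, -0.1541, 0.1398]
tool_rot: [3.139, 0.001, 1.814]
contact_force: [-0.5, 0.4, 4.9]
opening: 0.0006
grip_force: 2.9
```

Run:
```python
from h import *
q=np.linspace(1.7,0,11); a=np.pi-.058-q
go(*[(53+103*np.cos(t),w2j(robot.observe()["tool_pos"])[1],56+103*np.sin(t)-19) for t in a])
```

```text
t 2.65 tcp jig [  76.8 -143.9  139.8] F [-0.5  0.4  4.9] open 0.0006 2.936221919953823
(np.float64(72.16955200770289), np.float64(-143.86741796972112), np.float64(138.2004361444355)) [-0.   -0.46  0.16] [ 0.1  0.1 -0.1]
(np.float64(54.77189093375243), np.float64(-143.86741796972112), np.float64(139.9847581077845)) [-0.   -2.2  -0.03] [ 0.1  0.1 -0.1]
(np.float64(37.323145418160195), np.float64(-143.86741796972112), np.float64(138.79998148536103)) [-0.01 -3.95  0.09] [ 0.1  0.1 -0.1]
(np.float64(20.326370928412267), np.float64(-143.86741796972112), np.float64(134.6802639395098)) [-0.01 -5.65  0.5 ] [ 0.1  0.1 -0.1]
(np.float64(4.271592396619312), np.float64(-143.86741796972112), np.float64(127.74437884761122)) [-0.01 -7.25  1.19] [ 0.1  0.1 -0.1]
(np.float64(-10.37832342771631), np.float64(-143.86741796972112), np.float64(118.19229101024177)) [-0.01 -8.72  2.14] [ 0.1  0.1 -0.1]
(np.float64(-23.201012641868388), np.float64(-143.86741796972112), np.float64(106.29939157275346)) [-1.000e-02 -1.001e+01  3.320e+00] [ 0.1  0.1 -0.1]
(np.float64(-33.826791138100376), np.float64(-143.86741796972112), np.float64(92.40855837017145)) [-1.000e-02 -1.107e+01  4.710e+00] [ 0.1  0.1 -0.1]
(np.float64(-41.94931276883112), np.float64(-143.86741796972112), np.float64(76.92027059936696)) [-1.000e-02 -1.189e+01  6.260e+00] [ 0.1  0.1 -0.1]
(np.float64(-47.33440144888243), np.float64(-143.86741796972112), np.float64(60.281062817115924)) [-1.000e-02 -1.243e+01  7.920e+00] [ 0.1  0.1 -0.1]
(np.float64(-49.82680256118306), np.float64(-143.86741796972112), np.float64(42.9706511406611)) [-1.000e-02 -1.268e+01  9.650e+00] [ 0.1  0.1 -0.1]
```

The fingers shut empty, so I'll look.

Run:
```python
from h import *
im=viewer.read_camera("wrist"); cv2.imwrite("pics/w2.png",np.hstack([im[100:330,200:480,::-1]]).repeat(2,0).repeat(2,1))
p=viewer.camera_params("wrist"); print(p["T"].round(3).tolist())
im=viewer.read_camera("scene"); cv2.imwrite("pics/s2.png",cv2.resize(im[70:170,290:440,::-1],None,fx=5,fy=5,interpolation=cv2.INTER_CUBIC))
for q in (1.3,1.5,1.75):
  a=np.pi-.058-q; x,z=53+103*np.cos(a),56+103*np.sin(a)
  print(q,round(x),round(z),proj("wrist",[j2w(x,-111,z),j2w(x,-173,z)],p).round().tolist(),proj("scene",[j2w(x,-111,z),j2w(x,-173,z)]).round(1).tolist())
```

```text
[[0.97, 0.229, 0.078, 0.605], [0.242, -0.923, -0.3, -0.072], [0.003, 0.31, -0.951, 0.321], [0.0, 0.0, 0.0, 1.0]]
1.3 31 157 [[242.0, 199.0], [250.0, 288.0]] [[365.4, 117.6], [371.1, 105.7]]
1.5 52 159 [[276.0, 200.0], [281.0, 290.0]] [[357.5, 115.3], [363.4, 103.5]]
1.75 77 156 [[319.0, 198.0], [319.0, 287.0]] [[347.4, 114.6], [353.8, 102.9]]
```

View pics/s2.png

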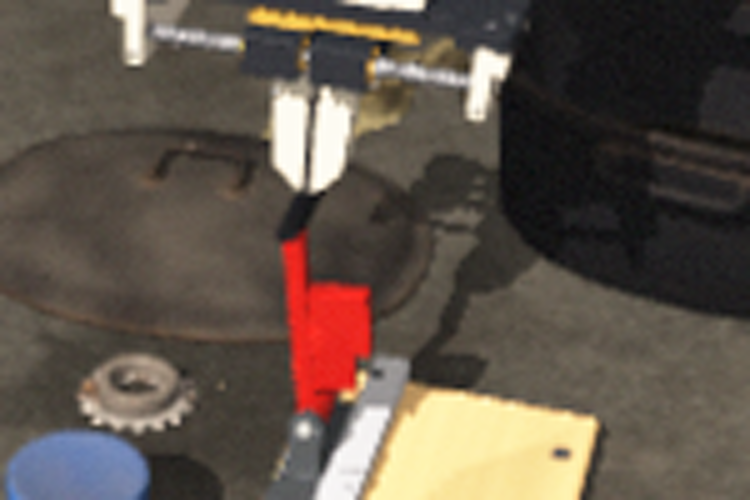

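View pics/w2.png

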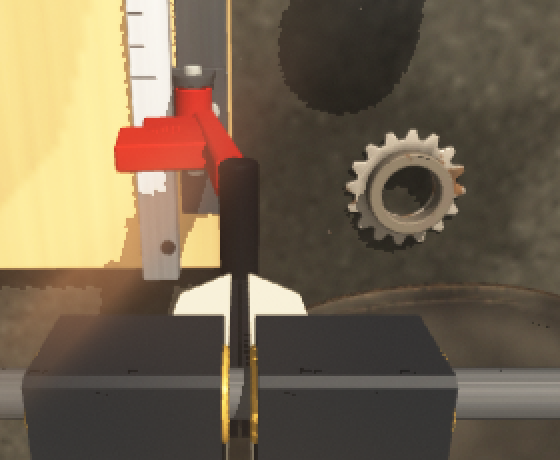

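The scene crop shows the fingertips at about (312,192) above the bar, and the bar's near end at (290,235). In the wrist crop the bar's near end is at (240,165), passing below the shut fingers. I'll check the heights against projections.

Run:
```python
from h import *
o=robot.observe(); T=o["tool_pos"]
cr=lambda P:((proj("scene",P)-[290,70])*5).round().tolist()
print("tcp",cr(T))
for y in(-95,-105,-115): print(y,"axis",cr(j2w(53,y,56)))
for y in(-98,-111,-160,-173): print(y,"bar",cr(j2w(77,y,156)),cr(j2w(77,y,125)))
print("fence end top",cr([j2w(20,-200,32),j2w(40,-200,32),j2w(-90,-200,18)]))
pw=viewer.camera_params("wrist")
wc=lambda P:((proj("wrist",P,pw)-[200,100])*2).round().tolist()
print("w tcp",wc(T),"fence end",wc([j2w(20,-200,32),j2w(40,-200,32)]),"bar",wc([j2w(77,-99,156),j2w(77,-111,125)]))
```

```text
tcp [[303.0, 220.0]]
-95 axis [[312.0, 414.0]]
-105 axis [[317.0, 403.0]]
-115 axis [[321.0, 393.0]]
-98 bar [[280.0, 236.0]] [[277.0, 290.0]]
-111 bar [[287.0, 223.0]] [[284.0, 277.0]]
-160 bar [[313.0, 177.0]] [[309.0, 229.0]]
-173 bar [[319.0, 165.0]] [[315.0, 217.0]]
fence end top [[412.0, 356.0], [378.0, 349.0], [601.0, 414.0]]
w tcp [[237.0, 274.0]] fence end [[135.0, 284.0], [171.0, 284.0]] bar [[238.0, 158.0], [238.0, 171.0]]
```

Emit:
{"fn": "step_arm", "kwargs": {
  "increments": [
    {"delta_pos": [0,-0.4,0.1],"dr": [0,0,0],"fingers": 1},
    {"delta_pos": [0,-0.9,0.1],"dr": [0,0,0],"fingers": 1},
    {"delta_pos": [0,-1.3,0],"dr": [0,0,0],"fingers": 1},
    {"delta_pos": [0,-1.8,0],"dr": [0,0,0],"fingers": 1},
    {"delta_pos": [0,-2.2,0],"dr": [0,0,0],"fingers": 1}
  ]
}}

```text
time: 3.38
tool_pos: [0.605, -0.1594, 0.1416]
tool_rot: [3.135, 0.003, 1.815]
contact_force: [0.9, 1.0, 12.7]
opening: 0.0005
grip_force: 6.3
```

Run:
```python
from h import *
go()
im=viewer.read_camera("wrist")[100:330,200:480,::-1]
im2=viewer.read_camera("scene")[70:170,290:440,::-1]
cv2.imwrite("pics/w3.png",np.hstack([cv2.resize(im,(400,330)),cv2.resize(im2,(400,330),interpolation=cv2.INTER_CUBIC)]))
```

```text
t 3.38 tcp jig [  56.1 -144.2  141.6] F [ 0.9  1.  12.7] open 0.0005 6.335024228319526
```

View pics/w3.png

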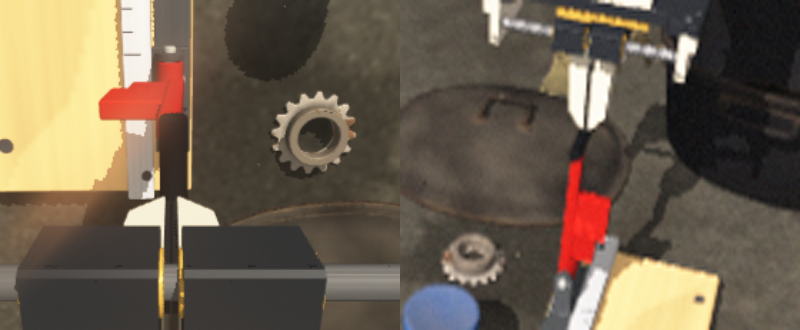

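Run:
```python
from h import *
print(robot.grip_depth, [a for a in dir(robot) if a[0]!='_'])
o=robot.observe(); R=Ro.from_euler("xyz",o["tool_rot"]); T=o["tool_pos"]
pw=viewer.camera_params("wrist")
for dz in (0,-10,-20,-30):
  P=[T+R.apply(np.array([x,0,dz])/1e3) for x in(0,9.5,-9.5)]
  print(dz,"w3 left",((proj("wrist",P,pw)-[200,100])*400/280).round().tolist(),"w3 right",((proj("scene",P)-[290,70])*[400/150,3.3]+[400,0]).round().tolist())
```

```text
-0.0188 ['IKError', 'grip_depth', 'hand_in', 'observe']
0 w3 left [[169.0, 196.0], [169.0, 177.0], [169.0, 213.0]] w3 right [[583.0, 148.0], [581.0, 154.0], [585.0, 142.0]]
-10 w3 left [[169.0, 205.0], [169.0, 186.0], [169.0, 223.0]] w3 right [[584.0, 136.0], [581.0, 142.0], [586.0, 130.0]]
-20 w3 left [[169.0, 215.0], [169.0, 195.0], [169.0, 234.0]] w3 right [[585.0, 125.0], [582.0, 131.0], [587.0, 119.0]]
-30 w3 left [[169.0, 226.0], [169.0, 205.0], [169.0, 246.0]] w3 right [[586.0, 113.0], [583.0, 119.0], [588.0, 107.0]]
```

The visible fingertips end about 20 mm short of the reported TCP in both views, so the shut tips are resting on top of the bar (upward force of 12.7 N). I'll lift, open, go 22 mm deeper and regrip.

Emit:
{"fn": "step_arm", "kwargs": {
  "increments": [
    {"delta_pos": [-0.3,0,-2],"dr": [0,0,0],"fingers": -0.3},
    {"delta_pos": [-0.3,0,-2.5],"dr": [0,0,0],"fingers": -0.3},
    {"delta_pos": [-0.3,0,-2.5],"dr": [0,0,0],"fingers": -0.3},
    {"delta_pos": [-0.3,0,-2.5],"dr": [0,0,0],"fingers": -0.3},
    {"delta_pos": [-0.3,0,-2],"dr": [0,0,0],"fingers": -0.3}
  ]
}}

```text
time: 4.1
tool_pos: [0.6035, -0.162, 0.1578]
tool_rot: [-3.141, -0.0, 1.814]
contact_force: [0.2, 0.5, -0.6]
opening: 0.0459
grip_force: 0.0
```

Emit:
{"fn": "step_arm", "kwargs": {
  "increments": [
    {"delta_pos": [0,0,2],"dr": [0,0,0],"fingers": -0.3},
    {"delta_pos": [0,0,4.4],"dr": [0,0,0],"fingers": -0.3},
    {"delta_pos": [0,0,4.4],"dr": [0,0,0],"fingers": 1},
    {"delta_pos": [0,0,4.4],"dr": [0,0,0],"fingers": 1},
    {"delta_pos": [0,0,4.4],"dr": [0,0,0],"fingers": 1}
  ],
  "newtons": 10
}}

```text
time: 4.72
tool_pos: [0.6042, -0.1623, 0.1155]
tool_rot: [3.14, 0.001, 1.814]
contact_force: [0.2, -0.7, -0.6]
opening: 0.0341
grip_force: 0.0
```

Emit:
{"fn": "step_arm", "kwargs": {
  "increments": [
    {"delta_pos": [0,0,0],"dr": [0,0,0],"fingers": 1},
    {"delta_pos": [0,0,0],"dr": [0,0,0],"fingers": 1},
    {"delta_pos": [0,0,0],"dr": [0,0,0],"fingers": 1},
    {"delta_pos": [0,0,0],"dr": [0,0,0],"fingers": 1},
    {"delta_pos": [0,0,0],"dr": [0,0,0],"fingers": 1}
  ]
}}

```text
time: 5.35
tool_pos: [0.604, -0.1622, 0.1148]
tool_rot: [3.141, 0.001, 1.814]
contact_force: [1.3, 0.3, 3.3]
opening: 0.0114
grip_force: 10.0
```

Run:
```python
from h import *
go()
```

```text
t 5.35 tcp jig [  54.4 -146.6  114.8] F [1.3 0.3 3.3] open 0.0114 9.99997615814209
```

Gripped, with an opening of 11.4 mm. I'll regrip 14 mm higher so the tips stay clear of the bed when the bar is down.

Emit:
{"fn": "step_arm", "kwargs": {
  "increments": [
    {"delta_pos": [0,0,0],"dr": [0,0,0],"fingers": 0.4},
    {"delta_pos": [0,0,-0.7],"dr": [0,0,0],"fingers": 0.4},
    {"delta_pos": [0,0,-1.4],"dr": [0,0,0],"fingers": 0.4},
    {"delta_pos": [0,0,-1.4],"dr": [0,0,0],"fingers": 1},
    {"delta_pos": [0,0,-1.4],"dr": [0,0,0],"fingers": 1}
  ]
}}

```text
time: 5.98
tool_pos: [0.6036, -0.1621, 0.1284]
tool_rot: [3.142, 0.0, 1.814]
contact_force: [1.5, 0.2, 0.8]
opening: 0.012
grip_force: 0.5
```

Emit:
{"fn": "step_arm", "kwargs": {
  "increments": [
    {"delta_pos": [0,0,0],"dr": [0,0,0],"fingers": 1},
    {"delta_pos": [0,0,0],"dr": [0,0,0],"fingers": 1},
    {"delta_pos": [0,0,0],"dr": [0,0,0],"fingers": 1},
    {"delta_pos": [0,0,0],"dr": [0,0,0],"fingers": 1},
    {"delta_pos": [0,0,0],"dr": [0,0,0],"fingers": 1}
  ]
}}

```text
time: 6.6
tool_pos: [0.6036, -0.1621, 0.1284]
tool_rot: [3.142, 0.0, 1.814]
contact_force: [-0.5, -0.3, 1.1]
opening: 0.0115
grip_force: 10.0
```

Run:
```python
from h import *
go()
t=w2j(robot.observe()["tool_pos"])
for q in np.linspace(1.498,0,11): print(round(q,2),"y",round((53+103*np.cos(np.pi-.058-q)-54.4)/10,2),"z",round((158.9-56-103*np.sin(np.pi-.058-q))/10,2))
```

```text
t 6.6 tcp jig [  54.1 -146.4  128.4] F [-0.5 -0.3  1.1] open 0.0115 9.999064207077026
1.5 y -0.29 z -0.01
1.35 y -1.83 z 0.13
1.2 y -3.33 z 0.49
1.05 y -4.75 z 1.08
0.9 y -6.07 z 1.87
0.75 y -7.26 z 2.85
0.6 y -8.29 z 4.0
0.45 y -9.14 z 5.29
0.3 y -9.79 z 6.68
0.15 y -10.22 z 8.17
0.0 y -10.42 z 9.69
```

Emit:
{"fn": "step_arm", "kwargs": {
  "increments": [
    {"delta_pos": [0,-1.8,0.1],"dr": [0,0,0],"fingers": 1},
    {"delta_pos": [0,-3.3,0.5],"dr": [0,0,0],"fingers": 1},
    {"delta_pos": [0,-4.75,1.1],"dr": [0,0,0],"fingers": 1},
    {"delta_pos": [0,-6.05,1.85],"dr": [0,0,0],"fingers": 1},
    {"delta_pos": [0,-7.25,2.85],"dr": [0,0,0],"fingers": 1}
  ]
}}

```text
time: 7.22
tool_pos: [0.5336, -0.1797, 0.0999]
tool_rot: [3.14, 0.001, 1.814]
contact_force: [4.1, 0.7, -2.2]
opening: 0.0116
grip_force: 10.0
```

Run:
```python
from h import *
go()
im=viewer.read_camera("scene")[70:170,290:440,::-1]
cv2.imwrite("pics/s4.png",cv2.resize(im,(600,400),interpolation=cv2.INTER_CUBIC))
```

```text
t 7.22 tcp jig [ -18.1 -146.6   99.9] F [ 4.1  0.7 -2.2] open 0.0116 9.996395856142044
```

Emit:
{"fn": "step_arm", "kwargs": {
  "increments": [
    {"delta_pos": [0,-1.05,1.15],"dr": [0,0,0],"fingers": 1},
    {"delta_pos": [0,-1.9,2.45],"dr": [0,0,0],"fingers": 1},
    {"delta_pos": [0,-2.55,3.85],"dr": [0,0,0],"fingers": 1},
    {"delta_pos": [0,-2.95,5.3],"dr": [0,0,0],"fingers": 1},
    {"delta_pos": [0,-3.15,6.7],"dr": [0,0,0],"fingers": 1}
  ]
}}

```text
time: 7.9
tool_pos: [0.5059, -0.1875, 0.0339]
tool_rot: [3.135, 0.003, 1.814]
contact_force: [7.5, 3.7, 14.4]
opening: 0.0115
grip_force: 10.0
```

Emit:
{"fn": "step_arm", "kwargs": {
  "increments": [
    {"delta_pos": [0,0,0.1],"dr": [0,0,0],"fingers": 1},
    {"delta_pos": [0,0,0.2],"dr": [0,0,0],"fingers": 1},
    {"delta_pos": [0,0,0.3],"dr": [0,0,0],"fingers": 1},
    {"delta_pos": [0,0,0.3],"dr": [0,0,0],"fingers": 1},
    {"delta_pos": [0,0,0.3],"dr": [0,0,0],"fingers": 1}
  ]
}}

```text
time: 8.52
tool_pos: [0.5061, -0.1878, 0.0323]
tool_rot: [3.135, 0.004, 1.814]
contact_force: [4.0, 3.4, 12.0]
opening: 0.0114
grip_force: 10.0
```

Run:
```python
from h import *
go()
im=viewer.read_camera("scene")[70:170,290:440,::-1]
im2=viewer.read_camera("wrist")[:,:,::-1]
cv2.imwrite("pics/s5.png",np.hstack([cv2.resize(im,(400,330),interpolation=cv2.INTER_CUBIC),cv2.resize(im2[0:330,150:550],(400,330))]))
```

```text
t 8.53 tcp jig [ -46.8 -147.7   32.3] F [ 4.   3.4 12. ] open 0.0114 10.003874525427818
```

View pics/s5.png

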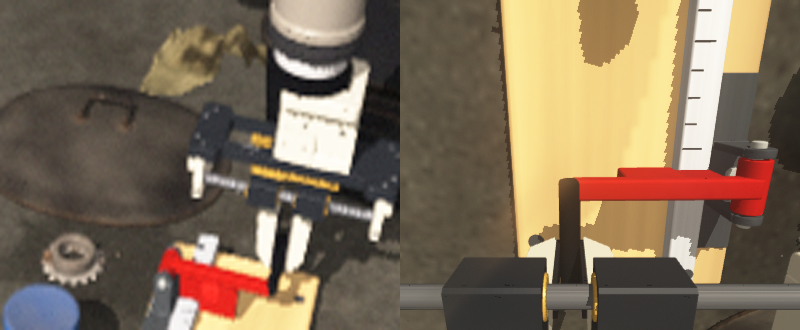

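The stop reads as down: the red arm lies flat across the fence and the 12 N push gave no further travel. The scene half shows the red block on the fence at (210,280). I'll release, rise, and move above the pipe.

Emit:
{"fn": "step_arm", "kwargs": {
  "increments": [
    {"delta_pos": [0,0,0],"dr": [0,0,0],"fingers": -0.1},
    {"delta_pos": [0,0,0],"dr": [0,0,0],"fingers": -0.1},
    {"delta_pos": [0,0,-2],"dr": [0,0,0],"fingers": -0.1},
    {"delta_pos": [0,0,-7],"dr": [0,0,0],"fingers": -0.1},
    {"delta_pos": [0,0,-11],"dr": [0,0,0],"fingers": -0.1}
  ]
}}

```text
time: 9.25
tool_pos: [0.5023, -0.1871, 0.1409]
tool_rot: [-3.141, -0.0, 1.814]
contact_force: [0.8, -0.2, -0.3]
opening: 0.0501
grip_force: 0.0
```

Run:
```python
from h import *
go((-24.5,62,140),(-24.5,62,100),(-24.5,62,15))
```

```text
t 9.25 tcp jig [ -50.3 -146.2  140.9] F [ 0.8 -0.2 -0.3] open 0.0501 0.0
(-24.5, 62, 140) [20.82  2.54  0.1 ] [-0.1 -0.  -0.1]
(-24.5, 62, 100) [20.82  2.54  4.1 ] [-0.1 -0.  -0.1]
(-24.5, 62, 15) [20.81  2.55 12.6 ] [-0.1 -0.  -0.1]
```

Emit:
{"fn": "step_arm", "kwargs": {
  "increments": [
    {"delta_pos": [5.5,0.6,0],"dr": [0,0,0],"fingers": -0.1},
    {"delta_pos": [11,1.3,0],"dr": [0,0,0],"fingers": -0.1},
    {"delta_pos": [16.5,2,1],"dr": [0,0,0],"fingers": -0.1},
    {"delta_pos": [20.8,2.5,3],"dr": [0,0,0],"fingers": -0.1},
    {"delta_pos": [20.8,2.5,4],"dr": [0,0,0],"fingers": -0.1}
  ]
}}

```text
time: 9.88
tool_pos: [0.4752, 0.0232, 0.0987]
tool_rot: [-3.139, -0.001, 1.818]
contact_force: [0.4, -0.2, 0.5]
opening: 0.0504
grip_force: 0.0
```

Run:
```python
from h import *
go((-24.5,62,40),(-24.5,62,15))
p=viewer.camera_params("wrist")
im=viewer.read_camera("wrist")[:,:,::-1]; cv2.imwrite("pics/w6.png",im)
print(proj("wrist",[j2w(-28.6,129,48),j2w(-20.4,-5.7,48),j2w(20,200,32),j2w(20,-100,32)],p).round().tolist())
np.savez("w6.npz",K=p["K"],T=p["T"])
```

```text
t 9.88 tcp jig [-25.6  64.5  98.7] F [ 0.4 -0.2  0.5] open 0.0504 0.0
(-24.5, 62, 40) [-0.25  0.12  5.87] [-0.2 -0.1  0.1]
(-24.5, 62, 15) [-0.26  0.13  8.37] [-0.2 -0.1  0.1]
[[315.0, 135.0], [324.0, 283.0], [379.0, 38.0], [361.0, 350.0]]
```

View pics/w6.png

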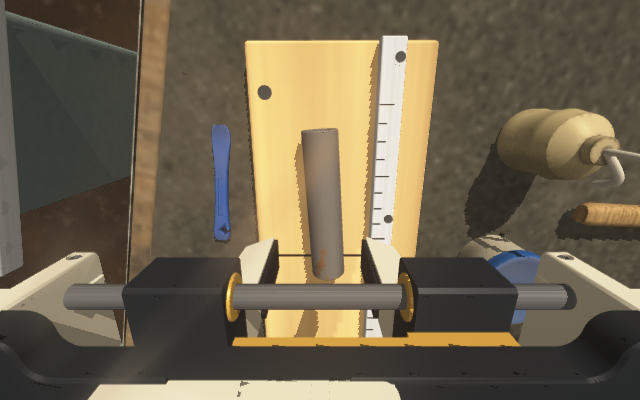

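The wrist view shows the pipe from (320,130) to (329,275) between the open fingers, with the fence edge at (383,38). Everything sits about 4 px (3 mm) further in +x than predicted, so I'll correct for that and descend.

Emit:
{"fn": "step_arm", "kwargs": {
  "increments": [
    {"delta_pos": [0,0.4,3],"dr": [0,0,0],"fingers": -0.1},
    {"delta_pos": [0,0.4,5.5],"dr": [0,0,0],"fingers": -0.1},
    {"delta_pos": [0,0.4,7],"dr": [0,0,0],"fingers": -0.1},
    {"delta_pos": [0,0.4,7.7],"dr": [0,0,0],"fingers": -0.1},
    {"delta_pos": [0,0.4,8],"dr": [0,0,0],"fingers": -0.1}
  ]
}}

```text
time: 10.55
tool_pos: [0.4809, 0.0209, 0.0198]
tool_rot: [-3.142, 0.0, 1.813]
contact_force: [-0.9, 0.4, 0.1]
opening: 0.0507
grip_force: 0.0
```

Emit:
{"fn": "step_arm", "kwargs": {
  "increments": [
    {"delta_pos": [0,0,0.2],"dr": [0,0,0],"fingers": -0.1},
    {"delta_pos": [0,0,0.4],"dr": [0,0,0],"fingers": 0.2},
    {"delta_pos": [0,0,0.4],"dr": [0,0,0],"fingers": 1},
    {"delta_pos": [0,0,0.4],"dr": [0,0,0],"fingers": 1},
    {"delta_pos": [0,0,0.4],"dr": [0,0,0],"fingers": 1}
  ],
  "newtons": 20
}}

```text
time: 11.18
tool_pos: [0.4806, 0.0217, 0.016]
tool_rot: [-3.142, 0.0, 1.815]
contact_force: [-1.7, -0.8, 2.2]
opening: 0.0283
grip_force: 19.5
```

Emit:
{"fn": "step_arm", "kwargs": {
  "increments": [
    {"delta_pos": [0,0,0],"dr": [0,0,0],"fingers": 1},
    {"delta_pos": [0,0,0],"dr": [0,0,0],"fingers": 1},
    {"delta_pos": [0,0,0],"dr": [0,0,0],"fingers": 1},
    {"delta_pos": [0,0,0],"dr": [0,0,0],"fingers": 1},
    {"delta_pos": [0,0,0],"dr": [0,0,0],"fingers": 1}
  ]
}}

```text
time: 11.8
tool_pos: [0.4806, 0.0217, 0.016]
tool_rot: [-3.142, 0.0, 1.814]
contact_force: [-3.2, -0.0, 6.0]
opening: 0.0279
grip_force: 19.5
```

Run:
```python
from h import *
go()
im=viewer.read_camera("wrist")[:,:,::-1]; cv2.imwrite("pics/w7.png",im)
```

```text
t 11.8 tcp jig [-20.6  61.7  16. ] F [-3.2 -0.   6. ] open 0.0279 19.46896344423294
```

Gripped at 28 mm. Now I'll slide it toward the fence.

Emit:
{"fn": "step_arm", "kwargs": {
  "increments": [
    {"delta_pos": [0,0.6,0],"dr": [0,0,0],"fingers": 1},
    {"delta_pos": [0,1.2,0],"dr": [0,0,0],"fingers": 1},
    {"delta_pos": [0,1.8,0],"dr": [0,0,0],"fingers": 1},
    {"delta_pos": [0,2.3,0],"dr": [0,0,0],"fingers": 1},
    {"delta_pos": [0,2.6,0],"dr": [0,0,0],"fingers": 1}
  ]
}}

```text
time: 12.48
tool_pos: [0.5045, 0.0278, 0.016]
tool_rot: [-3.138, -0.0, 1.815]
contact_force: [-7.3, -1.9, 11.1]
opening: 0.0281
grip_force: 19.5
```

Run:
```python
from h import *
go(); o=robot.observe(); print(o["tool_rot"],jx[2]+np.pi/2)
p=viewer.camera_params("wrist")
im=viewer.read_camera("wrist")[:,:,::-1]; cv2.imwrite("pics/w8.png",cv2.resize(im[20:300,240:480],(514,600),interpolation=cv2.INTER_CUBIC))
```

```text
t 12.47 tcp jig [ 4.  61.8 16. ] F [-7.3 -1.9 11.1] open 0.0281 19.50511336326599
[-3.13848727e+00 -3.57235330e-04  1.81485157e+00] 1.816121437243226
```

View pics/w8.png

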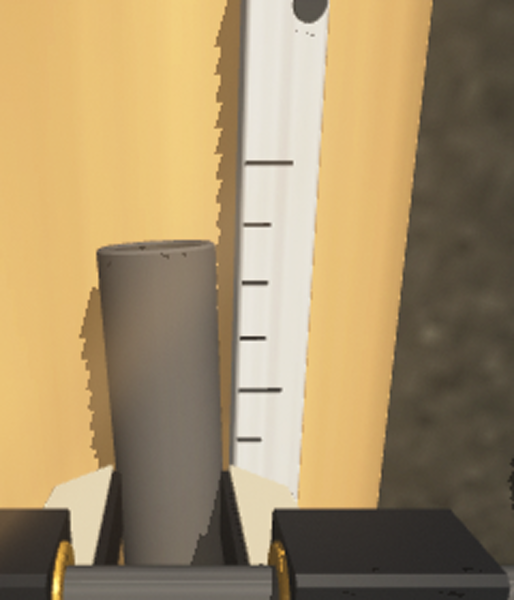

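Run:
```python
from h import *
f=lambda u,v:(240+u/2.1417,20+v/2.1429)
for n,P,z in [("pipe",[(170,480),(157,245)],.036),("pipeRedge",[(222,480),(215,245)],.036),("fence",[(232,490),(243,3)],.032),("bed",[(380,500),(432,0)],.018)]:
  a,b=[w2j(ray("wrist",f(*p),z)) for p in P]; d=b-a; print(n,a.round(1),b.round(1),"slope",round(d[0]/d[1],4))
```

```text
pipe [ 5.  66.2 36. ] [  1.8 132.5  36. ] slope -0.0493
pipeRedge [20.1 66.2 36. ] [ 16.6 132.5  36. ] slope -0.0521
fence [23.5 61.  32. ] [ 22.2 187.4  32. ] slope -0.0097
bed [73.1 50.2 18. ] [ 71.6 191.6  18. ] slope -0.0108
```

The pipe is about 0.04 rad askew to the fence (far end out), and the fence itself is about 0.01 rad off my estimate. I'll turn the tool 2.3°, ease the downward load a little, and close in on the fence.

Emit:
{"fn": "step_arm", "kwargs": {
  "increments": [
    {"delta_pos": [0,0,-0.1],"dr": [0,0,0.8],"fingers": 1},
    {"delta_pos": [0,0,-0.1],"dr": [0,0,1.6],"fingers": 1},
    {"delta_pos": [0,0.1,-0.1],"dr": [0,0,2.3],"fingers": 1},
    {"delta_pos": [0,0.2,-0.1],"dr": [0,0,2.3],"fingers": 1},
    {"delta_pos": [0,0.3,-0.1],"dr": [0,0,2.3],"fingers": 1}
  ]
}}

```text
time: 13.15
tool_pos: [0.5085, 0.0287, 0.0167]
tool_rot: [-3.141, -0.0, 1.774]
contact_force: [-1.4, -0.9, -3.0]
opening: 0.0281
grip_force: 19.3
```

Emit:
{"fn": "step_arm", "kwargs": {
  "increments": [
    {"delta_pos": [0,0.05,0],"dr": [0,0,0],"fingers": 1},
    {"delta_pos": [0,0.1,0],"dr": [0,0,0],"fingers": 1},
    {"delta_pos": [0,0.15,0],"dr": [0,0,0],"fingers": 1},
    {"delta_pos": [0,0.2,0],"dr": [0,0,0],"fingers": 1},
    {"delta_pos": [0,0.2,0],"dr": [0,0,0],"fingers": 1}
  ]
}}

```text
time: 13.78
tool_pos: [0.5087, 0.0289, 0.0166]
tool_rot: [-3.137, -0.001, 1.775]
contact_force: [-6.8, -2.0, 1.6]
opening: 0.0281
grip_force: 19.5
```

Run:
```python
from h import *
go(); o=robot.observe(); print(o["tool_rot"],o["torque"])
```

```text
t 13.78 tcp jig [ 8.4 61.9 16.6] F [-6.8 -2.   1.6] open 0.0281 19.543021023273468
[-3.13729619e+00 -5.59367562e-04  1.77469079e+00] [-0.37638198  1.23261602 -0.00484991]
```

```bash
cat > flush.py <<'E'
from h import *
def flush():
    im=viewer.read_camera("wrist"); p=viewer.camera_params("wrist")
    S=cv2.GaussianBlur(cv2.cvtColor(im,cv2.COLOR_RGB2HSV)[:,:,1],(3,3),0).astype(int)
    L=[];Rr=[];n=[]
    for r in range(120,225,3):
        low=S[r]<75
        c=319
        if not low[c]: continue
        l=c
        while low[l-1]: l-=1
        e=c+20
        while e<420 and low[e+1]: e+=1
        L.append((l-.5,r)); Rr.append((e+.5,r))
    for n,E,z in(("pipeL",L,.0335),("fenceR",Rr,.032)):
        P=np.array([w2j(ray("wrist",q,z,p)) for q in E]); k=np.polyfit(P[:,1],P[:,0],1)
        res=P[:,0]-np.polyval(k,P[:,1]); ok=abs(res)<2*np.median(abs(res))+.5; k=np.polyfit(P[ok,1],P[ok,0],1)
        print(n,len(P),"slope",k[0].round(4),"x at y=80",np.polyval(k,80).round(2),"y range",P[:,1].min().round(),P[:,1].max().round(),"rms",(P[ok,0]-np.polyval(k,P[ok,1])).std().round(2))
    return im
if __name__=="__main__": go(); flush()
E
python3 flush.py
```

```text
t 13.78 tcp jig [ 8.4 61.9 16.6] F [-6.8 -2.   1.6] open 0.0281 19.543021023273468
pipeL 30 slope -0.0149 x at y=80 -2.66 y range 80.0 133.0 rms 2.39
fenceR 30 slope -0.0021 x at y=80 42.33 y range 78.0 131.0 rms 0.16
```

Run:
```python
from h import *
im=viewer.read_camera("wrist"); S=cv2.cvtColor(im,cv2.COLOR_RGB2HSV)
for r in (140,170,200,220): print(r,"S",S[r,284:370:2,1].tolist(),"V",S[r,284:370:2,2].tolist())
```

```text
140 S [124, 118, 76, 70, 64, 61, 60, 62, 58, 56, 57, 63, 55, 60, 61, 59, 58, 59, 59, 61, 69, 62, 61, 59, 58, 61, 57, 59, 60, 21, 20, 19, 21, 20, 17, 19, 21, 23, 19, 19, 17, 19, 18] V [233, 147, 81, 88, 96, 101, 106, 111, 115, 114, 120, 121, 126, 132, 133, 135, 137, 138, 138, 139, 114, 139, 139, 138, 136, 134, 130, 126, 120, 231, 232, 231, 231, 229, 231, 230, 227, 226, 231, 232, 231, 232, 232]
170 S [133, 132, 121, 91, 78, 82, 76, 77, 74, 72, 70, 67, 68, 65, 66, 64, 61, 59, 59, 58, 54, 55, 54, 55, 52, 50, 51, 51, 49, 31, 15, 16, 18, 17, 17, 17, 19, 20, 18, 15, 18, 18, 18] V [152, 151, 131, 98, 104, 112, 117, 120, 127, 128, 131, 133, 135, 137, 140, 140, 139, 138, 138, 137, 136, 135, 133, 131, 127, 122, 119, 111, 104, 174, 232, 233, 230, 229, 231, 231, 227, 226, 230, 231, 232, 232, 231]
200 S [128, 128, 126, 122, 94, 86, 81, 72, 70, 66, 60, 58, 57, 54, 50, 49, 47, 49, 47, 46, 48, 47, 47, 46, 44, 45, 45, 42, 46, 42, 35, 32, 50, 46, 44, 42, 41, 42, 39, 17, 18, 18, 18] V [172, 158, 158, 151, 111, 113, 114, 117, 116, 119, 119, 119, 121, 122, 123, 124, 126, 126, 125, 127, 127, 126, 126, 123, 122, 119, 114, 109, 105, 91, 81, 80, 56, 56, 58, 67, 68, 67, 84, 231, 232, 232, 229]
220 S [123, 127, 129, 130, 118, 71, 68, 61, 54, 53, 50, 47, 47, 46, 48, 45, 44, 49, 45, 44, 45, 47, 45, 44, 46, 41, 42, 42, 44, 45, 17, 15, 17, 18, 17, 15, 19, 21, 18, 17, 18, 18, 19] V [230, 227, 150, 147, 125, 83, 90, 96, 100, 102, 108, 109, 113, 116, 117, 119, 123, 124, 124, 123, 124, 125, 125, 123, 121, 119, 115, 110, 105, 101, 231, 232, 230, 229, 231, 231, 227, 227, 229, 231, 232, 231, 229]
```

```bash
sed -i 's/S\[r\]<75/S[r]<105/' flush.py; python3 flush.py
python3 - <<'E'
from h import *
for n,P in(("L",[(286.8,140),(289.3,170),(291.5,200),(293,220)]),("R",[(341.5,140),(342.3,170),(343.5,220)])):
  Q=np.array([w2j(ray("wrist",q,.0335)) for q in P]); print(n,Q[:,:2].round(1).tolist(),np.polyfit(Q[:,1],Q[:,0],1)[0].round(4))
E
```

```text
t 13.88 tcp jig [ 8.4 61.9 16.6] F [-8.4 -1.5  0.9] open 0.0279 19.543348252773285
pipeL 31 slope 0.0007 x at y=80 -6.73 y range 80.0 134.0 rms 0.22
fenceR 31 slope -0.0077 x at y=80 42.97 y range 78.0 132.0 rms 0.17
L [[-6.6, 129.9], [-6.4, 112.8], [-6.5, 94.5], [-6.4, 81.7]] -0.0027
R [[24.1, 128.6], [24.3, 111.5], [24.5, 80.4]] -0.008
```

Run:
```python
from h import *
o=robot.observe(); M=np.eye(4); M[:3,:3]=Ro.from_euler("xyz",o["tool_rot"]).as_matrix(); M[:3,3]=o["tool_pos"]
p=viewer.camera_params("wrist"); X=np.linalg.inv(M)@p["T"]
M2=np.eye(4); M2[:3,:3]=Ro.from_euler("xyz",[3.135,.004,1.814]).as_matrix(); M2[:3,3]=[.5061,-.1878,.0323]
p5={"K":p["K"],"T":M2@X}
im=cv2.imread("pics/s5.png")[:,400:]; hsv=cv2.cvtColor(im,cv2.COLOR_BGR2HSV)
red=((hsv[:,:,0]<8)|(hsv[:,:,0]>172))&(hsv[:,:,1]>150)&(hsv[:,:,2]>60)
for c in (190,210,225,240,260,275,285,300,320): 
  r=np.flatnonzero(red[:,c]); r0=r.min() if len(r) else None
  if r0 is not None: print(c,r0,r.max(),*[w2j(ray("wrist",(c+150,r0),z,p5)).round(1)[:2] for z in(.04,.055,.07)])
print(proj("wrist",[j2w(-47,-104,62),j2w(-47,-111,68)],p5)-[150,0])
dk=np.flatnonzero(hsv[150:240,170,2]<60)+150; print("bar top rows",dk.min(),w2j(ray("wrist",(320,dk.min()),.068,p5)).round(1))
```

```text
190 177 199 [ -33.5 -103.7] [ -34.7 -100.2] [-35.9 -96.7]
210 177 200 [ -21.2 -103.7] [ -23.5 -100.2] [-25.7 -96.7]
225 168 199 [-12.2 -98.1] [-15.3 -95.1] [-18.3 -92.1]
240 168 199 [ -3.1 -98.2] [ -6.9 -95.1] [-10.8 -92.1]
260 168 199 [  9.2 -98.2] [  4.3 -95.2] [ -0.6 -92.1]
275 170 199 [ 18.5 -99.5] [ 12.8 -96.3] [  7.1 -93.2]
285 170 199 [ 24.7 -99.5] [ 18.4 -96.3] [ 12.2 -93.2]
300 170 199 [ 33.9 -99.5] [ 26.9 -96.4] [ 19.8 -93.2]
320 174 199 [  46.6 -102.1] [ 38.5 -98.7] [ 30.3 -95.3]
[[168.27784184 186.88252658]
 [168.35803837 202.55926157]]
bar top rows 216 [ -46.1 -118.6   68. ]
```

Pipe flush within about 0.008 rad. The stop face is near y -95 and the pipe's end near -4, so about 91 mm remain. I'll slide 80 mm along the fence direction.

Emit:
{"fn": "step_arm", "kwargs": {
  "increments": [
    {"delta_pos": [-1,0.05,0],"dr": [0,0,0],"fingers": 1},
    {"delta_pos": [-2,0.1,0],"dr": [0,0,0],"fingers": 1},
    {"delta_pos": [-3,0.15,0],"dr": [0,0,0],"fingers": 1},
    {"delta_pos": [-4,0.2,0],"dr": [0,0,0],"fingers": 1},
    {"delta_pos": [-5,0.25,0],"dr": [0,0,0],"fingers": 1}
  ]
}}

```text
time: 14.55
tool_pos: [0.5207, -0.0187, 0.0162]
tool_rot: [-3.136, -0.003, 1.774]
contact_force: [-7.0, 2.6, -1.4]
opening: 0.028
grip_force: 19.5
```

```bash
python3 flush.py
```

```text
t 14.55 tcp jig [ 8.5 12.8 16.2] F [-7.   2.6 -1.4] open 0.028 19.539845287799835
pipeL 31 slope -0.0004 x at y=80 -6.53 y range 30.0 84.0 rms 0.24
fenceR 31 slope -0.0015 x at y=80 43.0 y range 28.0 82.0 rms 0.15
```

Emit:
{"fn": "step_arm", "kwargs": {
  "increments": [
    {"delta_pos": [-0.7,0.03,0],"dr": [0,0,0],"fingers": 1},
    {"delta_pos": [-1.4,0.07,0],"dr": [0,0,0],"fingers": 1},
    {"delta_pos": [-2.1,0.1,0],"dr": [0,0,0],"fingers": 1},
    {"delta_pos": [-2.6,0.13,0],"dr": [0,0,0],"fingers": 1},
    {"delta_pos": [-3,0.15,0],"dr": [0,0,0],"fingers": 1}
  ]
}}

```text
time: 15.22
tool_pos: [0.5281, -0.0474, 0.0161]
tool_rot: [-3.136, -0.003, 1.774]
contact_force: [-8.5, 2.5, -0.2]
opening: 0.0279
grip_force: 19.5
```

```bash
cat > f.py <<'E'
from h import *
o=robot.observe(); F=o["contact_force"]; print(round(o["time"],2),w2j(o["tool_pos"]).round(2),"Fjig",round(ca*F[0]+sa*F[1],1),round(-sa*F[0]+ca*F[1],1),F[2].round(1),"open",o["opening"].round(4))
E
python3 f.py
```

```text
Traceback (most recent call last):
  File "f.py", line 2, in <module>
    o=robot.observe(); F=o["contact_force"]; print(round(o["time"],2),w2j(o["tool_pos"]).round(2),"Fjig",round(ca*F[0]+sa*F[1],1),round(-sa*F[0]+ca*F[1],1),F[2].round(1),"open",o["opening"].round(4))
                                                                                                                                                                                 ^^^^^^^^^^^^^^^^^^
AttributeError: 'float' object has no attribute 'round'
```

Emit:
{"fn": "step_arm", "kwargs": {
  "increments": [
    {"delta_pos": [-0.1,0,0],"dr": [0,0,0],"fingers": 1},
    {"delta_pos": [-0.2,0.01,0],"dr": [0,0,0],"fingers": 1},
    {"delta_pos": [-0.3,0.01,0],"dr": [0,0,0],"fingers": 1},
    {"delta_pos": [-0.3,0.01,0],"dr": [0,0,0],"fingers": 1},
    {"delta_pos": [-0.3,0.01,0],"dr": [0,0,0],"fingers": 1}
  ]
}}

```text
time: 15.85
tool_pos: [0.5288, -0.0503, 0.0161]
tool_rot: [-3.136, -0.003, 1.775]
contact_force: [-8.4, 2.5, -0.6]
opening: 0.0281
grip_force: 19.5
```

```bash
sed -i 's/"open",.*$/"open",o["opening"])/' f.py; python3 f.py
```

```text
15.85 [  8.66 -19.83  16.15] Fjig -7.5 4.5 -0.6 open 0.028086281428964854
```

Emit:
{"fn": "step_arm", "kwargs": {
  "increments": [
    {"delta_pos": [-0.1,0,0],"dr": [0,0,0],"fingers": 1},
    {"delta_pos": [-0.2,0.01,0],"dr": [0,0,0],"fingers": 1},
    {"delta_pos": [-0.3,0.01,0],"dr": [0,0,0],"fingers": 1},
    {"delta_pos": [-0.3,0.01,0],"dr": [0,0,0],"fingers": 1},
    {"delta_pos": [-0.3,0.01,0],"dr": [0,0,0],"fingers": 1}
  ]
}}

```text
time: 16.48
tool_pos: [0.5296, -0.0532, 0.0161]
tool_rot: [-3.136, -0.003, 1.775]
contact_force: [-8.2, 2.3, -0.4]
opening: 0.0279
grip_force: 19.5
```

Emit:
{"fn": "step_arm", "kwargs": {
  "increments": [
    {"delta_pos": [-0.1,0,0],"dr": [0,0,0],"fingers": 1},
    {"delta_pos": [-0.2,0.01,0],"dr": [0,0,0],"fingers": 1},
    {"delta_pos": [-0.3,0.01,0],"dr": [0,0,0],"fingers": 1},
    {"delta_pos": [-0.3,0.01,0],"dr": [0,0,0],"fingers": 1},
    {"delta_pos": [-0.3,0.01,0],"dr": [0,0,0],"fingers": 1}
  ]
}}

```text
time: 17.1
tool_pos: [0.5303, -0.0561, 0.0162]
tool_rot: [-3.136, -0.003, 1.775]
contact_force: [-8.3, 3.4, -1.4]
opening: 0.0284
grip_force: 19.5
```

Emit:
{"fn": "step_arm", "kwargs": {
  "increments": [
    {"delta_pos": [-0.05,0,0],"dr": [0,0,0],"fingers": 1},
    {"delta_pos": [-0.1,0,0],"dr": [0,0,0],"fingers": 1},
    {"delta_pos": [-0.15,0.01,0],"dr": [0,0,0],"fingers": 1},
    {"delta_pos": [-0.2,0.01,0],"dr": [0,0,0],"fingers": 1},
    {"delta_pos": [-0.2,0.01,0],"dr": [0,0,0],"fingers": 1}
  ]
}}

```text
time: 17.73
tool_pos: [0.5308, -0.058, 0.0161]
tool_rot: [-3.136, -0.003, 1.775]
contact_force: [-8.1, 3.2, -0.6]
opening: 0.0279
grip_force: 19.5
```

Emit:
{"fn": "step_arm", "kwargs": {
  "increments": [
    {"delta_pos": [-0.05,0,0],"dr": [0,0,0],"fingers": 1},
    {"delta_pos": [-0.1,0,0],"dr": [0,0,0],"fingers": 1},
    {"delta_pos": [-0.15,0.01,0],"dr": [0,0,0],"fingers": 1},
    {"delta_pos": [-0.2,0.01,0],"dr": [0,0,0],"fingers": 1},
    {"delta_pos": [-0.2,0.01,0],"dr": [0,0,0],"fingers": 1}
  ]
}}

```text
time: 18.35
tool_pos: [0.5313, -0.0599, 0.0162]
tool_rot: [-3.136, -0.003, 1.775]
contact_force: [-7.7, 3.6, -1.4]
opening: 0.028
grip_force: 19.5
```

Emit:
{"fn": "step_arm", "kwargs": {
  "increments": [
    {"delta_pos": [-0.05,0,0],"dr": [0,0,0],"fingers": 1},
    {"delta_pos": [-0.1,0,0],"dr": [0,0,0],"fingers": 1},
    {"delta_pos": [-0.15,0.01,0],"dr": [0,0,0],"fingers": 1},
    {"delta_pos": [-0.2,0.01,0],"dr": [0,0,0],"fingers": 1},
    {"delta_pos": [-0.2,0.01,0],"dr": [0,0,0],"fingers": 1}
  ]
}}

```text
time: 18.98
tool_pos: [0.5317, -0.0619, 0.0162]
tool_rot: [-3.136, -0.003, 1.775]
contact_force: [-7.7, 3.8, -0.9]
opening: 0.028
grip_force: 19.5
```

Emit:
{"fn": "step_arm", "kwargs": {
  "increments": [
    {"delta_pos": [-0.05,0,0],"dr": [0,0,0],"fingers": 1},
    {"delta_pos": [-0.1,0,0],"dr": [0,0,0],"fingers": 1},
    {"delta_pos": [-0.15,0.01,0],"dr": [0,0,0],"fingers": 1},
    {"delta_pos": [-0.2,0.01,0],"dr": [0,0,0],"fingers": 1},
    {"delta_pos": [-0.2,0.01,0],"dr": [0,0,0],"fingers": 1}
  ]
}}

```text
time: 19.6
tool_pos: [0.5322, -0.0637, 0.0161]
tool_rot: [-3.136, -0.003, 1.775]
contact_force: [-6.9, 2.5, 0.1]
opening: 0.0282
grip_force: 19.5
```

```bash
python3 f.py; python3 flush.py
```

```text
19.6 [  8.69 -33.71  16.14] Fjig -6.1 4.1 0.1 open 0.02818413269209514
t 19.6 tcp jig [  8.7 -33.7  16.1] F [-6.9  2.5  0.1] open 0.0282 19.538556933403015
pipeL 31 slope 0.001 x at y=80 -6.31 y range -15.0 38.0 rms 0.25
fenceR 31 slope -0.0011 x at y=80 43.17 y range -18.0 36.0 rms 0.15
```

Emit:
{"fn": "step_arm", "kwargs": {
  "increments": [
    {"delta_pos": [-0.05,0,0],"dr": [0,0,0],"fingers": 1},
    {"delta_pos": [-0.1,0,0],"dr": [0,0,0],"fingers": 1},
    {"delta_pos": [-0.15,0.01,0],"dr": [0,0,0],"fingers": 1},
    {"delta_pos": [-0.2,0.01,0],"dr": [0,0,0],"fingers": 1},
    {"delta_pos": [-0.2,0.01,0],"dr": [0,0,0],"fingers": 1}
  ]
}}

```text
time: 20.27
tool_pos: [0.5327, -0.0657, 0.0162]
tool_rot: [-3.136, -0.003, 1.775]
contact_force: [-8.0, 2.6, -1.0]
opening: 0.0277
grip_force: 19.5
```

Emit:
{"fn": "step_arm", "kwargs": {
  "increments": [
    {"delta_pos": [-0.05,0,0],"dr": [0,0,0],"fingers": 1},
    {"delta_pos": [-0.1,0,0],"dr": [0,0,0],"fingers": 1},
    {"delta_pos": [-0.15,0.01,0],"dr": [0,0,0],"fingers": 1},
    {"delta_pos": [-0.2,0.01,0],"dr": [0,0,0],"fingers": 1},
    {"delta_pos": [-0.2,0.01,0],"dr": [0,0,0],"fingers": 1}
  ]
}}

```text
time: 20.9
tool_pos: [0.5328, -0.0661, 0.0161]
tool_rot: [-3.136, -0.005, 1.774]
contact_force: [-8.1, 9.4, 1.3]
opening: 0.028
grip_force: 19.5
```

Contact felt: 11 N along y, against about 4.4 N of sliding friction, so roughly 6.7 N on the stop. I'll press slightly more and hold, then unload before releasing.

Emit:
{"fn": "step_arm", "kwargs": {
  "increments": [
    {"delta_pos": [-0.05,0,0],"dr": [0,0,0],"fingers": 1},
    {"delta_pos": [-0.05,0,0],"dr": [0,0,0],"fingers": 1},
    {"delta_pos": [-0.05,0,0],"dr": [0,0,0],"fingers": 1},
    {"delta_pos": [-0.05,0,0],"dr": [0,0,0],"fingers": 1},
    {"delta_pos": [-0.05,0,0],"dr": [0,0,0],"fingers": 1}
  ]
}}

```text
time: 21.52
tool_pos: [0.5328, -0.0662, 0.0161]
tool_rot: [-3.136, -0.006, 1.774]
contact_force: [-8.4, 12.1, 1.9]
opening: 0.0281
grip_force: 19.5
```

```bash
python3 f.py; python3 flush.py
```

```text
21.52 [  8.68 -36.23  16.13] Fjig -5.2 13.7 1.9 open 0.028116709927519128
t 21.52 tcp jig [  8.7 -36.2  16.1] F [-8.4 12.1  1.9] open 0.0281 19.53580766916275
pipeL 31 slope 0.0022 x at y=80 -6.24 y range -18.0 36.0 rms 0.25
fenceR 31 slope -0.0003 x at y=80 43.25 y range -20.0 34.0 rms 0.15
```

Emit:
{"fn": "step_arm", "kwargs": {
  "increments": [
    {"delta_pos": [0.1,0,0],"dr": [0,0,0],"fingers": 1},
    {"delta_pos": [0.2,-0.1,0],"dr": [0,0,0],"fingers": 1},
    {"delta_pos": [0.2,-0.1,0],"dr": [0,0,0],"fingers": 1},
    {"delta_pos": [0.2,-0.1,0],"dr": [0,0,0],"fingers": 1},
    {"delta_pos": [0.2,-0.1,0],"dr": [0,0,0],"fingers": 1}
  ]
}}

```text
time: 22.2
tool_pos: [0.5328, -0.0661, 0.0162]
tool_rot: [-3.138, -0.003, 1.774]
contact_force: [-5.0, 4.9, -1.7]
opening: 0.0281
grip_force: 19.5
```

```bash
python3 f.py
```

```text
22.2 [  8.7  -36.17  16.17] Fjig -3.7 6.0 -1.7 open 0.028066460506104184
```

Emit:
{"fn": "step_arm", "kwargs": {
  "increments": [
    {"delta_pos": [0.05,0,0],"dr": [0,0,0],"fingers": 0},
    {"delta_pos": [0.05,0,0],"dr": [0,0,0],"fingers": 0},
    {"delta_pos": [0.05,0,0],"dr": [0,0,0],"fingers": 0},
    {"delta_pos": [0.05,0,-1],"dr": [0,0,0],"fingers": 0},
    {"delta_pos": [0.05,0,-3],"dr": [0,0,0],"fingers": 0}
  ]
}}

```text
time: 22.82
tool_pos: [0.5343, -0.0671, 0.0472]
tool_rot: [-3.141, -0.0, 1.774]
contact_force: [0.7, -0.1, -0.5]
opening: 0.0457
grip_force: 0.0
```

```bash
python3 f.py; python3 flush.py
python3 - <<'E'
from h import *
go((-47,-140,140),(-47,-140,100),(-47,-140,34))
E
```

```text
22.82 [  9.89 -37.5   47.24] Fjig 0.6 -0.3 -0.5 open 0.045728390928698494
t 22.82 tcp jig [  9.9 -37.5  47.2] F [ 0.7 -0.1 -0.5] open 0.0457 0.0
pipeL 33 slope 0.0016 x at y=80 -4.79 y range -33.0 35.0 rms 0.26
fenceR 33 slope -0.0073 x at y=80 45.21 y range -36.0 33.0 rms 0.0
t 22.88 tcp jig [ 11.6 -38.4  50.2] F [ 1.1 -0.3  1.7] open 0.046 0.0
(-47, -140, 140) [-10.42  -5.4   -8.98] [ 0.2  0.1 -2.4]
(-47, -140, 100) [-10.41  -5.42  -4.98] [ 0.2  0.1 -2.4]
(-47, -140, 34) [-10.4   -5.44   1.62] [ 0.2  0.1 -2.4]
```

The pipe stays flush after release. Next I'll go back to the handle, grip it and swing it up.

Emit:
{"fn": "step_arm", "kwargs": {
  "increments": [
    {"delta_pos": [0,0,-5],"dr": [0,0,0],"fingers": -0.1},
    {"delta_pos": [-2,-1,-9],"dr": [0,0,-0.8],"fingers": -0.1},
    {"delta_pos": [-6,-3.2,-9],"dr": [0,0,-1.6],"fingers": -0.1},
    {"delta_pos": [-10,-5.2,-9],"dr": [0,0,-2.4],"fingers": -0.1},
    {"delta_pos": [-10.7,-5.4,-7],"dr": [0,0,-2.4],"fingers": -0.1}
  ]
}}

```text
time: 23.5
tool_pos: [0.5039, -0.186, 0.1185]
tool_rot: [3.138, 0.004, 1.813]
contact_force: [-0.1, 0.4, -0.2]
opening: 0.0508
grip_force: 0.0
```

Run:
```python
from h import *
go((-47,-143,33))
```

```text
t 23.5 tcp jig [ -48.5 -145.5  118.5] F [-0.1  0.4 -0.2] open 0.0508 0.0
(-47, -143, 33) [0.28 0.12 8.55] [ 0.2  0.2 -0.2]
```

Emit:
{"fn": "step_arm", "kwargs": {
  "increments": [
    {"delta_pos": [0.1,0.1,3],"dr": [0,0,0],"fingers": -0.1},
    {"delta_pos": [0.1,0.1,6],"dr": [0,0,0],"fingers": -0.1},
    {"delta_pos": [0.1,0.1,8.4],"dr": [0,0,0],"fingers": -0.1},
    {"delta_pos": [0.1,0.1,8.4],"dr": [0,0,0],"fingers": 0.4},
    {"delta_pos": [0.1,0.1,8.4],"dr": [0,0,0],"fingers": 1}
  ],
  "newtons": 12
}}

```text
time: 24.12
tool_pos: [0.5047, -0.1819, 0.0339]
tool_rot: [3.14, 0.001, 1.816]
contact_force: [-0.9, -0.2, 0.3]
opening: 0.035
grip_force: 0.0
```

Emit:
{"fn": "step_arm", "kwargs": {
  "increments": [
    {"delta_pos": [0,0,0],"dr": [0,0,0],"fingers": 1},
    {"delta_pos": [0,0,0],"dr": [0,0,0],"fingers": 1},
    {"delta_pos": [0,0,0],"dr": [0,0,0],"fingers": 1},
    {"delta_pos": [0,0,0],"dr": [0,0,0],"fingers": 1},
    {"delta_pos": [0,0,0],"dr": [0,0,0],"fingers": 1}
  ]
}}

```text
time: 24.75
tool_pos: [0.5045, -0.1818, 0.0334]
tool_rot: [3.141, 0.001, 1.816]
contact_force: [-0.0, 1.3, 5.2]
opening: 0.0117
grip_force: 12.0
```

```bash
python3 f.py
python3 - <<'E'
import numpy as np
for q in np.linspace(0,1.75,13): a=np.pi-.058-q; print(round(q,2),"y",round((103*np.cos(a)+102.8)/10,2),"z",round((6-103*np.sin(a))/10,2))
E
```

```text
24.75 [ -46.85 -141.5    33.38] Fjig 0.3 1.2 5.2 open 0.011701577329759594
0.0 y -0.0 z 0.0
0.15 y 0.19 z -1.48
0.29 y 0.6 z -2.93
0.44 y 1.22 z -4.3
0.58 y 2.03 z -5.56
0.73 y 3.01 z -6.7
0.88 y 4.15 z -7.68
1.02 y 5.41 z -8.48
1.17 y 6.79 z -9.09
1.31 y 8.23 z -9.49
1.46 y 9.72 z -9.68
1.6 y 11.22 z -9.66
1.75 y 12.7 z -9.41
```

Emit:
{"fn": "step_arm", "kwargs": {
  "increments": [
    {"delta_pos": [0,0.2,-1.5],"dr": [0,0,0],"fingers": 1},
    {"delta_pos": [0,0.6,-2.95],"dr": [0,0,0],"fingers": 1},
    {"delta_pos": [0,1.2,-4.3],"dr": [0,0,0],"fingers": 1},
    {"delta_pos": [0,2.05,-5.55],"dr": [0,0,0],"fingers": 1},
    {"delta_pos": [0,3,-6.7],"dr": [0,0,0],"fingers": 1}
  ]
}}

```text
time: 25.38
tool_pos: [0.5302, -0.1751, 0.1007]
tool_rot: [-3.135, -0.001, 1.816]
contact_force: [-9.1, -4.3, 4.5]
opening: 0.0112
grip_force: 12.0
```

Emit:
{"fn": "step_arm", "kwargs": {
  "increments": [
    {"delta_pos": [0,1.15,-1],"dr": [0,0,0],"fingers": 1},
    {"delta_pos": [0,2.4,-1.8],"dr": [0,0,0],"fingers": 1},
    {"delta_pos": [0,3.8,-2.4],"dr": [0,0,0],"fingers": 1},
    {"delta_pos": [0,5.25,-2.8],"dr": [0,0,0],"fingers": 1},
    {"delta_pos": [0,6.7,-3],"dr": [0,0,0],"fingers": 1}
  ]
}}

```text
time: 26.0
tool_pos: [0.5977, -0.158, 0.1317]
tool_rot: [-3.141, 0.0, 1.816]
contact_force: [-2.4, -1.0, 3.3]
opening: 0.0112
grip_force: 12.0
```

```bash
python3 f.py
```

```text
26.0 [  49.31 -141.06  131.72] Fjig -2.6 -0.4 3.3 open 0.011222673526989973
```

Emit:
{"fn": "step_arm", "kwargs": {
  "increments": [
    {"delta_pos": [0,1,0],"dr": [0,0,0],"fingers": 1},
    {"delta_pos": [0,2,0.1],"dr": [0,0,0],"fingers": 1},
    {"delta_pos": [0,2.8,0.2],"dr": [0,0,0],"fingers": 1},
    {"delta_pos": [0,3.2,0.3],"dr": [0,0,0],"fingers": 1},
    {"delta_pos": [0,3.4,0.3],"dr": [0,0,0],"fingers": 1}
  ]
}}

```text
time: 26.62
tool_pos: [0.6285, -0.1503, 0.127]
tool_rot: [-3.135, -0.001, 1.816]
contact_force: [-14.3, -2.1, 10.4]
opening: 0.0115
grip_force: 12.0
```

```bash
python3 f.py
```

```text
26.62 [  81.03 -141.05  127.02] Fjig -14.4 1.4 10.4 open 0.011455719445528954
```

The hard end is felt at x 81 mm with 14 N. I'll unload, release and rise clear.

Emit:
{"fn": "step_arm", "kwargs": {
  "increments": [
    {"delta_pos": [0,-0.2,0],"dr": [0,0,0],"fingers": 1},
    {"delta_pos": [0,-0.2,0],"dr": [0,0,0],"fingers": 0.2},
    {"delta_pos": [0,-0.2,0],"dr": [0,0,0],"fingers": 0.2},
    {"delta_pos": [0,-0.2,-2],"dr": [0,0,0],"fingers": 0.2},
    {"delta_pos": [0,-0.2,-5],"dr": [0,0,0],"fingers": 0.2}
  ]
}}

```text
time: 27.25
tool_pos: [0.6287, -0.1499, 0.1759]
tool_rot: [-3.139, -0.002, 1.816]
contact_force: [1.4, -0.8, 1.1]
opening: 0.0363
grip_force: 0.0
```

Emit:
{"fn": "step_arm", "kwargs": {
  "increments": [
    {"delta_pos": [0,0,-3],"dr": [0,0,0],"fingers": 0.2},
    {"delta_pos": [0,0,-6],"dr": [0,0,0],"fingers": 0.2},
    {"delta_pos": [0,0,-6],"dr": [0,0,0],"fingers": 0.2},
    {"delta_pos": [0,0,-6],"dr": [0,0,0],"fingers": 0.2},
    {"delta_pos": [0,0,-6],"dr": [0,0,0],"fingers": 0.2}
  ]
}}

```text
time: 27.88
tool_pos: [0.6286, -0.15, 0.2352]
tool_rot: [-3.139, -0.002, 1.816]
contact_force: [-0.5, 0.0, 0.2]
opening: 0.037
grip_force: 0.0
```

```bash
python3 f.py
python3 - <<'E'
from h import *
# compare bar before/after in the top view, and pipe edges
im=viewer.read_camera("top"); v=cv2.cvtColor(im,cv2.COLOR_RGB2HSV)
p=viewer.camera_params("wrist"); w=viewer.read_camera("wrist"); hv=cv2.cvtColor(w,cv2.COLOR_RGB2HSV)
red=((hv[:,:,0]<8)|(hv[:,:,0]>172))&(hv[:,:,1]>150)&(hv[:,:,2]>60)
ys,xs=np.nonzero(red); print("red wrist",xs.min(),xs.max(),ys.min(),ys.max())
for q in(1.5,1.6,1.75):
  a=np.pi-.058-q; print(q,proj("wrist",j2w(56+103*np.cos(a),-120,56+103*np.sin(a)),p).round())
g=hv[:,:,2]
for r in range(150,240,15):
  d=np.flatnonzero(g[r,250:420]<45)+250; print(r,d.min() if len(d) else None,d.max() if len(d) else None,np.median(d) if len(d) else None)
E
```

```text
27.88 [  81.27 -140.8   235.17] Fjig -0.5 0.1 0.2 open 0.0369558144256502
red wrist 275 318 137 169
1.5 [[290. 181.]]
1.6 [[301. 181.]]
1.75 [[318. 180.]]
150 None None None
165 None None None
180 383 391 387.0
195 366 367 366.5
210 None None None
225 323 324 323.5
```

Run:
```python
from h import *
w=viewer.read_camera("wrist"); g=cv2.cvtColor(w,cv2.COLOR_RGB2GRAY)
for r in(175,190,205): print(r,g[r,296:344:2].tolist())
t=viewer.read_camera("top"); h=cv2.cvtColor(t,cv2.COLOR_RGB2HSV)
# pipe in top view: grey, mid value, on the bed in front of the fence
m=np.zeros(g.shape,np.uint8); cv2.fillPoly(m,[proj("top",[j2w(-85,-120,40),j2w(-85,120,40),j2w(23,120,40),j2w(23,-120,40)]).round().astype(np.int32)],1)
k=(m>0)&(h[:,:,1]<100)&(h[:,:,2]<170)&(h[:,:,2]>60)
n,l,s,c=cv2.connectedComponentsWithStats(k.astype(np.uint8)); i=1+s[1:,4].argmax()
pts=np.argwhere(l==i)[:,::-1].astype(np.float32); (cx,cy),wh,a=cv2.minAreaRect(pts); print(s[i],(cx,cy),wh,a,w2j(ray("top",(cx,cy),.036)).round(1))
```

```text
175 [91, 91, 91, 90, 109, 108, 107, 106, 80, 67, 66, 66, 63, 57, 54, 69, 70, 67, 66, 67, 66, 65, 63, 61]
190 [146, 146, 212, 211, 210, 209, 206, 204, 160, 54, 55, 52, 51, 47, 45, 67, 67, 66, 66, 63, 67, 66, 60, 60]
205 [217, 217, 215, 214, 215, 213, 209, 206, 159, 42, 44, 44, 44, 42, 40, 65, 66, 65, 59, 58, 64, 64, 63, 63]
[347 212  50  24 561] (372.7721252441406, 224.40658569335938) (14.314958572387695, 50.90399169921875) 76.75948333740234 [  3.3 -35.7  36. ]
```

```bash
python3 -c "
from cell import robot
print(robot.hand_in())"
```

```text
the job is handed in; nothing more can be done
None
```

I handed the job in, but no verdict came back. The stop went down until it would go no further; the pipe was pressed flush onto it at an estimated 9 N (wrist force less sliding friction). The stop was then raised to its hard end, and the gripper let go of both pipe and stop.

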